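# Spin-test two microscope filter wheels and bin the one that binds

## Task

Two filter wheels for the microscope lamps stand on the bench, and one of them binds. With both still standing where they are, push each disc round by its orange peg, at least an eighth of a turn, to see which coasts and which sticks; then lift the one that sticks by its black knob and stand it upright in the red repair bin, leaving the good one standing where it is.

Things in the scene. Friction and masses are not known exactly. Their poses are not given: they have to be found in the camera images.
- disc_a (a joint): turn of wheel A's disc on its axle (rad, counter-clockwise from above positive, endless, counts past full turns; starts within 0.15 of 0). Disc: aluminium, 100 mm wide, upper face 22 mm above the bench, four round filters (green, blue, violet, teal). A healthy disc coasts on for seconds after a push; a binding one needs about 0.6 N at the peg and stops when no longer pushed
- knob_a (a point): filter wheel A (A and B look alike): loose, about 0.5 kg, round steel foot 76 mm wide under the disc. Grip its black round knob, 26 mm wide, fixed to the foot (does not turn), from 24 to 66 mm above the foot's underside. Point: on the upright axle in the knob, 46 mm above the underside; z up along the axle
- peg_a (a point): orange upright finger peg on wheel A's disc, 12 mm thick, 42 mm from the axle, from the disc's upper face (22 mm) to 50 mm above the bench; turns with the disc. Point: on its centre line, 36 mm above the bench
- disc_b (a joint): turn of wheel B's disc on its axle (rad, counter-clockwise from above positive, endless, counts past full turns; starts within 0.15 of 0). Disc: aluminium, 100 mm wide, upper face 22 mm above the bench, four round filters (green, blue, violet, teal). A healthy disc coasts on for seconds after a push; a binding one needs about 0.6 N at the peg and stops when no longer pushed
- knob_b (a point): filter wheel B (A and B look alike): loose, about 0.5 kg, round steel foot 76 mm wide under the disc. Grip its black round knob, 26 mm wide, fixed to the foot (does not turn), from 24 to 66 mm above the foot's underside. Point: on the upright axle in the knob, 46 mm above the underside; z up along the axle
- peg_b (a point): orange upright finger peg on wheel B's disc, 12 mm thick, 42 mm from the axle, from the disc's upper face (22 mm) to 50 mm above the bench; turns with the disc. Point: on its centre line, 36 mm above the bench
- repair_bin_in (a point): centre of the inner floor (5 mm above the bench) of the red open repair bin, fixed to the bench: 170 x 170 mm outside, 60 mm high, walls 5 mm; its sides run along its own x and y. A blue tray of the same size is not the bin
Not all that is in view belongs to the job. Leave any yellow look-alike of the part that bears disc_b alone.

How it is judged (in metres and radians):
On the way:
1. both discs have been turned at least 0.5 rad from zero, either way, while both wheels stand on the bench within 40 mm of where they started ((value of joint disc_a above 0.5 rad or value of joint disc_a below -0.5 rad) and (value of joint disc_b above 0.5 rad or value of joint disc_b below -0.5 rad) and distance of each of knob_a, knob_b from where it was at the start of the episode below 0.04 m), for 0.1 s.
At the end, for the whole second after the job is handed in: The binding wheel stands in the red bin on its floor, its axle within 50 mm of the bin's centre along each of the bin's sides and within 0.2 rad of upright; the free-running wheel stands upright within 40 mm of where it started (x of knob_b in the frame of repair_bin_in between -0.05 and 0.05 m and y of knob_b in the frame of repair_bin_in between -0.05 and 0.05 m and z of knob_b in the frame of repair_bin_in below 0.06 m and angle between each of knob_b, knob_a's own z axis and vertical below 0.2 rad and distance of knob_a from where it was at the start of the episode below 0.04 m); the robot touches nothing.
It fails at once if the free-running wheel is lifted or tipped over (height (world z) of knob_a above 0.075 m or angle between knob_a's own z axis and vertical above 0.5 rad).
It also fails if it takes over 48 s, if anything falls off the work surface, if the arm or the gripper's body presses on something with over 40 N, if the wrist force passes 120 N, or if a joint passes its speed limit or range.

## Robot

A 7-joint arm with a two-finger parallel gripper is mounted at the origin on the work surface. World frame = base frame: x ahead of the robot, y to its left, z up, the work surface at z = 0. Lengths are in mm, angles in rad, forces in N, time in s.
With the tool pointing down it reaches from about 425 to 950 mm from the base axis. Payload 4.7 kg.
Tool frame: the origin (TCP) lies at the centre of the arm's flange, where the gripper is bolted on; the fingertips stand 173 mm ahead of it and the grasp point (between the pads) lies 155 mm ahead of it; z points along the fingers, y is the direction in which the jaws open and shut (so a half turn about z gives the same grasp; the last joint's range is limited). The gripper opens to 85 mm and grips with 20 to 120 N. Pads are 22 mm wide; open, the fingers measure 114 mm over their backs; the gripper's body (76 mm by 85 mm) begins 54 mm behind the grasp point. The pads swing forward as they close: fully open they stand 13 mm farther back than shut.
Start: joints at [1.282, 0.469, -0.049, 1.532, 0.024, 1.141, -0.082], TCP at [173.435, -652.343, 404.735] pointing down, gripper open.
Joint ranges: [-2.59, 2.59], [-0.33, 1.99], [-1.39, 1.29], [0.1, 2.45], [-1.04, 4.18], [0.21, 1.99], [-2.66, 2.66]. Speed limits (rad/s): [2.57, 2.57, 3.14, 3.14, 3.14, 3.14, 3.14].

## Interface

Orientations are given as a unit quaternion [w, x, y, z].
In Python, from bench import r gives the robot as it stands. The module is installed in compiled form; this text tells all that it offers.
- The arm moves only by the shell command python3 -m jog 'ROWS' [FORCE]. ROWS is JSON, a list of rows, each a list of 7 numbers: the shift along the tool's x, y, z in cm, then the turn, a rotation vector about the tool's x, y, z in rad, then the opening in per cent of the stroke, from 0 (shut) to 100 (fully open). A call has 1 to 5 rows; each row shifts and turns the pose as measured when the row begins, along the tool's axes as they then stand; what a row does not reach is not made up. A row lasts 1/12 s, in which the tool goes at most 41.7 mm and 7.16 degrees, less where a joint would pass 70% of its speed; a pose out of reach is approached as far as the arm can. A call is refused whole if a number of a shift passes 4.17 or a number of a turn 0.125, either way. A call with a gripper value outside its range is refused whole. The fingers move at their own pace and stop on an object; FORCE is the grip in N (left out, the last holds). Time passes only in rows, so rows that do not move let the fingers close. It gives the time, the measured TCP pose, the force and the opening at its end, in the units of the state.
- r.sense(): the state, without advancing time (a new reading comes with each control period).
- r.get_image(name): name is "scene" or "top" or "wrist"; returns a dict with "img" (384x512x3 uint8, blue, green, red), "depth" (384x512 float32, mm along the optical axis (not along the pixel's ray), 0 where there is no reading), "vfov" (degrees; the focal length in pixels is half the picture's height over the tangent of half this angle, whatever the lens; pixels are square), "cx", "cy" (the principal point, pixels), "camera_from_world" (4x4, takes a point from world to camera coordinates). Camera axes: x right, y up, looking along -z (the intrinsics and any distortion apply to the point x, -y, -z); pixel columns grow to the right and rows downward; lengths in mm; the calibration is good to about 2 mm. A picture is of the moment at which its call begins.
- r.job_done(): hands the job in, once; it reports no verdict.
The state is a dict: "time_s": time; "q": joint angles; "joint_velocities": joint speeds; "joint_torque": joint torques, N m; "eef_pos": TCP position; "eef_rot": TCP orientation; "contact_force": force on the tool from outside, world axes, zero at the start; "torque": the same for the moment, N m; "finger_gap": opening from 0.0 (shut) to 1.0 (fully open).
Only numpy, scipy, OpenCV 4.12 (cv2) and the standard library are available. Lean on these libraries where they do the work, as an engineer would, in place of code of your own. Each camera call takes 0.05 s, during which the arm holds its last target.

## Working session

There is one attempt and no reset: what is moved stays moved. The work goes in short steps, Python scripts to look and compute and a shell command to move; the robot and the scene stay as the last step left them, time stands still between calls to the robot, and variables do not carry over. Pictures are saved under pics/ and viewed, and the job is handed in when it is done.

```bash
mkdir -p pics; cat > h.py <<'E'
import numpy as np, cv2
from bench import r
from scipy.spatial.transform import Rotation as R
def cam(n):
    d=r.get_image(n); d['f']=d['img'].shape[0]/2/np.tan(np.radians(d['vfov']/2)); return d
def world_depth(d,u,v):
    z=float(d['depth'][int(v),int(u)])
    p=np.array([(u-d['cx'])/d['f']*z,-(v-d['cy'])/d['f']*z,-z,1]); return (np.linalg.inv(d['camera_from_world'])@p)[:3]
def plane(d,u,v,h):
    M=np.linalg.inv(d['camera_from_world']); o=M[:3,3]; k=M[:3,:3]@np.array([(u-d['cx'])/d['f'],-(v-d['cy'])/d['f'],-1])
    return o+k*(h-o[2])/k[2]
def proj(d,p):
    c=d['camera_from_world']@np.append(p,1); return d['cx']-d['f']*c[0]/c[2], d['cy']+d['f']*c[1]/c[2]
def pose():
    s=r.sense(); q=s['eef_rot']; return np.array(s['eef_pos']),R.from_quat([q[1],q[2],q[3],q[0]]).as_matrix(),s
E
python3 - <<'E'
from h import *
for n in ['scene','top','wrist']:
    d=cam(n); cv2.imwrite(f'pics/{n}0.png',d['img']); print(n,d['f'],d['cx'],d['cy'],np.linalg.inv(d['camera_from_world']).round(3).tolist(),[k for k in d])
p,m,s=pose(); print(p,m.round(3),s['time_s'],s['contact_force'],s['finger_gap'])
E
```

```text
scene 464.27741126121384 260.52148500453706 187.79610677481364 [[0.572, -0.601, 0.559, 1174.745], [0.82, 0.427, -0.38, -454.636], [-0.01, 0.676, 0.737, 939.007], [0.0, 0.0, 0.0, 1.0]] ['img', 'depth', 'vfov', 'cx', 'cy', 'camera_from_world', 'f']
top 486.43026432282744 250.17913811745362 190.7033154837696 [[-0.017, 0.991, -0.135, 345.078], [-1.0, -0.019, -0.015, -32.318], [-0.018, 0.135, 0.991, 1341.702], [0.0, 0.0, 0.0, 1.0]] ['img', 'depth', 'vfov', 'cx', 'cy', 'camera_from_world', 'f']
wrist 299.3268077434348 258.3585079036697 190.18218118959376 [[0.258, 0.926, 0.275, 243.481], [-0.966, 0.248, 0.071, -634.186], [-0.002, -0.284, 0.959, 372.749], [0.0, 0.0, 0.0, 1.0]] ['img', 'depth', 'vfov', 'cx', 'cy', 'camera_from_world', 'f']
[ 173.40132299 -652.14964598  403.89164209] [[ 0.966  0.257 -0.   ]
 [ 0.257 -0.966  0.001]
 [-0.    -0.002 -1.   ]] 0.15 [-0.77296334  0.38364706  0.5040483 ] 0.998102082266267
```

View pics/top0.png

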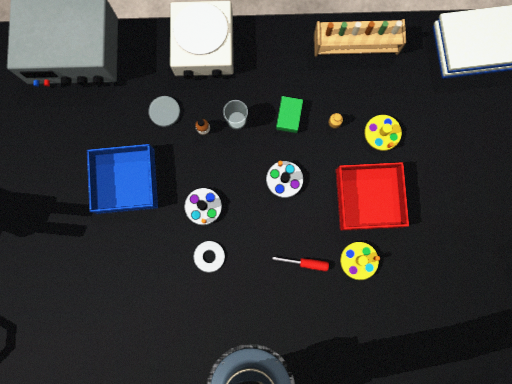

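View pics/scene0.png

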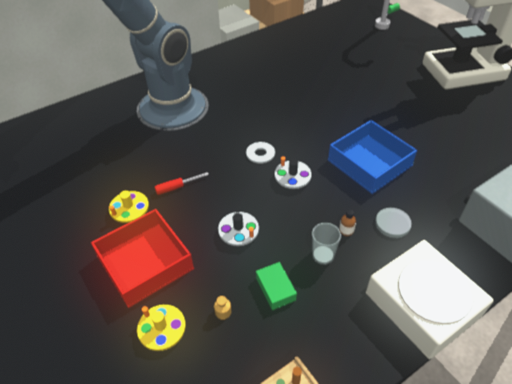

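View pics/wrist0.png

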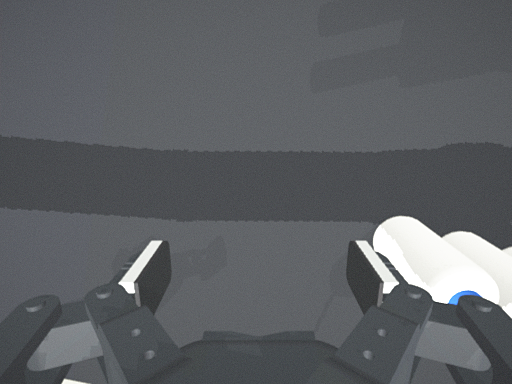

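Top view: white wheels at about (285,179) and (203,206), the red bin at (373,196), the blue tray at (122,178) and yellow look-alikes at (383,132) and (360,261). Next I'll measure the positions.

```bash
cat > meas.py <<'E'
from h import *
def meas(d, n, verbose=True):
    hsv=cv2.cvtColor(d['img'],cv2.COLOR_BGR2HSV)
    org=cv2.inRange(hsv,(5,150,100),(17,255,255))
    out=[]
    k,l,st,c=cv2.connectedComponentsWithStats(org)
    for i in range(1,k):
        if 6<st[i,4]<400:
            out.append((c[i].round(1).tolist(),int(st[i,4]),plane(d,*c[i],45 if n=='top' else 36)[:2].round(1).tolist()))
    return out
E
python3 - <<'E'
from meas import *
for n in ['top','scene']:
    d=cam(n); print(n); 
    for o in meas(d,n): print(o)
    g=d['img'].max(2)
    if n=='top':
        # white disc outer contour on plane z=22
        hsv=cv2.cvtColor(d['img'],cv2.COLOR_BGR2HSV)
        for (u,v) in [(285,179),(203,206)]:
            m=np.zeros(g.shape,np.uint8); m[v-24:v+25,u-24:u+25]=(g[v-24:v+25,u-24:u+25]>75)*255
            cs,_=cv2.findContours(m,cv2.RETR_EXTERNAL,cv2.CHAIN_APPROX_NONE); cc=max(cs,key=cv2.contourArea)
            (x,y),rad=cv2.minEnclosingCircle(cc); e=cv2.fitEllipse(cc)
            P=np.array([plane(d,a,b,22)[:2] for a,b in cc[:,0]]); A=np.c_[2*P,np.ones(len(P))]; s=np.linalg.lstsq(A,(P**2).sum(1),rcond=None)[0]
            print('disc',e,plane(d,*e[0],22).round(1), 'circ',s[:2].round(1),np.sqrt(s[2]+s[0]**2+s[1]**2).round(1))
        bk=np.zeros_like(g); red=cv2.inRange(hsv,(0,150,60),(4,255,255))|cv2.inRange(hsv,(175,150,60),(180,255,255))
        cs,_=cv2.findContours(red,cv2.RETR_EXTERNAL,cv2.CHAIN_APPROX_NONE); cc=max(cs,key=cv2.contourArea)
        P=np.array([plane(d,a,b,60)[:2] for a,b in cc[:,0]],np.float32); print('bin rim',cv2.minAreaRect(P), P.min(0),P.max(0))
        for u,v in [(285,177),(202,205),(373,196)]: print(world_depth(d,u,v).round(1))
    cv2.imwrite(f'pics/{n}_z.png',cv2.resize(d['img'][130:290,150:420] if n=='top' else d['img'][120:340,80:350],None,fx=2.7,fy=2.7,interpolation=cv2.INTER_CUBIC))
E
```

```text
top
([369.9, 25.3], 44, [984.5, -356.5])
([329.3, 26.5], 47, [983.7, -242.7])
([201.0, 126.3], 64, [703.3, 119.6])
([389.6, 145.0], 17, [639.9, -392.4])
([279.7, 162.6], 16, [597.6, -93.5])
([203.6, 220.7], 12, [443.9, 113.7])
([376.7, 257.7], 24, [338.1, -341.7])
disc ((284.13348388671875, 178.76309204101562), (36.023162841796875, 36.63163757324219), 138.19802856445312) [ 556.6 -105.6   22. ] circ [ 556.9 -105.6] 50.1
disc ((202.4915771484375, 205.98951721191406), (36.28428649902344, 36.742706298828125), 66.63500213623047) [485.8 119.1  22. ] circ [486.1 119.1] 50.0
bin rim ((500.65826416015625, -332.9426574707031), (174.2529296875, 182.27200317382812), 1.733221173286438) [ 411.50012 -425.69852] [ 589.85394 -239.62224]
[ 555.  -105.9   61.5]
[483.7 115.3  66.6]
[ 506.2 -349.7    6.2]
scene
([282.5, 159.6], 29, [438.3, 122.3])
([160.3, 192.8], 11, [352.8, -213.0])
([112.7, 210.2], 31, [336.3, -338.6])
([349.0, 220.4], 57, [706.9, 127.2])
([250.9, 231.7], 25, [595.5, -90.5])
([147.0, 296.4], 19, [610.3, -373.8])
([144.9, 310.6], 60, [638.7, -392.3])
([296.3, 374.7], 119, [930.9, -211.8])
```

View pics/top_z.png

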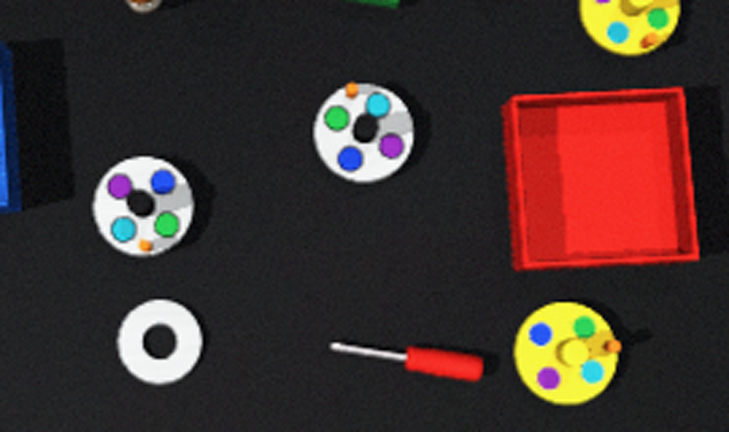

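View pics/scene_z.png

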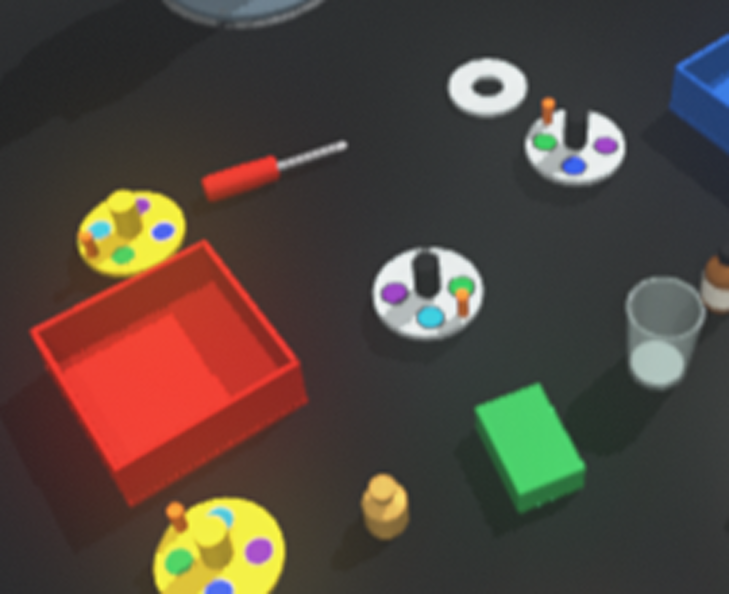

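```bash
cat >> h.py <<'E'
def go(x,y,z,head):
    p,m,s=pose(); h=np.degrees(np.arctan2(m[1,0],m[0,0])); d=m.T@(np.array([x,y,z])-p)/10
    tilt=m.T@np.array([0,0,-1]); 
    print('t',round(s['time_s'],2),'pos',p.round(1),'head',h.round(2),'to go cm tool',d.round(2),'turnz',round(-np.radians(head-h),3),'tilt err(rotvec xy)',(np.cross([0,0,1],tilt)).round(4)[:2],'gap',round(s['finger_gap'],3),'F',np.array(s['contact_force']).round(1))
E
python3 -m jog '[[3.3,-2.27,0,0,0,-0.11,0],[3.5,-1.9,0,0,0,-0.11,0],[3.7,-1.5,0,0,0,-0.11,0],[3.8,-1.1,0,0,0,-0.11,0],[3.9,-0.7,0,0,0,0,0]]' 30
python3 -c "
from h import *
go(624.7,-124.3,280,40)
d=cam('top')
P=[]
v,u=np.mgrid[130:240,320:420]
z=d['depth'][v,u].ravel();u=u.ravel();v=v.ravel()
p=np.c_[(u-d['cx'])/d['f']*z,-(v-d['cy'])/d['f']*z,-z,np.ones(len(z))]@np.linalg.inv(d['camera_from_world']).T
q=p[(p[:,2]>50)&(p[:,2]<66)][:,:2]
print(len(q),cv2.minAreaRect(q.astype(np.float32)),q.min(0),q.max(0),(q.min(0)+q.max(0))/2)
"
```

```text
time_s: 0.67
eef_pos: [295.8, -502.6, 401.3]
eef_rot: [0.001, 0.939, 0.343, -0.004]
contact_force: [1.1, 0.3, -0.4]
finger_gap: 0.298
t 0.67 pos [ 295.8 -502.6  401.3] head 40.12 to go cm tool [49.62 -7.71 11.76] turnz 0.002 tilt err(rotvec xy) [-0.0017  0.0079] gap 0.298 F [ 1.1  0.3 -0.4]
633 ((547.2767333984375, -337.37713623046875), (259.6205749511719, 172.01596069335938), 2.0354866981506348) [ 416.15949362 -426.47181169] [ 678.34287718 -251.42269867] [ 547.2511854  -338.94725518]
```

```bash
python3 -m jog '[[4.0,-0.6,0.5,0,0,0,0],[4.0,-0.6,0.6,0,0,0,0],[4.0,-0.6,0.6,0,0,0,0],[4.0,-0.6,0.6,0,0,0,0],[4.0,-0.6,0.6,0,0,0,0]]' >/dev/null
python3 -m jog '[[4.0,-0.6,0.6,0,0,0,0],[4.0,-0.6,0.6,0,0,0,0],[4.0,-0.6,0.8,0,0,0,0],[4.0,-0.6,0.8,0,0,0,0],[4.0,-0.6,0.8,0,0,0,0]]'
python3 -c "
from h import *
go(624.7,-124.3,280,40)"
```

```text
time_s: 1.55
eef_pos: [563.9, -195.4, 337.6]
eef_rot: [0.004, 0.94, 0.341, -0.001]
contact_force: [0.3, 0.1, 0.4]
finger_gap: 0.002
t 1.55 pos [ 563.9 -195.4  337.6] head 39.85 to go cm tool [ 9.26 -1.6   5.71] turnz -0.003 tilt err(rotvec xy) [0.0061 0.005 ] gap 0.002 F [0.3 0.1 0.4]
```

```bash
python3 -m jog '[[3.1,-0.5,1.9,0,0,0,0],[3.1,-0.5,1.9,0,0,0,0],[3.1,-0.5,1.9,0,0,0,0],[0,0,0,0,0,0,0]]'
python3 -c "
from h import *
go(624.7,-124.3,205,40)
d=cam('wrist');cv2.imwrite('pics/w1.png',d['img'])
print(proj(d,[556.8,-105.6,66]),proj(d,[597,-92,50]))
d=cam('top');cv2.imwrite('pics/t1.png',d['img'])
"
```

```text
time_s: 1.88
eef_pos: [633.0, -112.0, 277.5]
eef_rot: [0.002, 0.938, 0.346, 0.002]
contact_force: [-0.0, 1.4, -0.2]
finger_gap: 0.003
t 1.88 pos [ 633.  -112.   277.5] head 40.5 to go cm tool [-1.45  0.36  7.25] turnz 0.009 tilt err(rotvec xy) [ 0.0056 -0.0024] gap 0.003 F [-0.   1.4 -0.2]
(np.float64(177.52916737001732), np.float64(290.58910781191395)) (np.float64(201.29192759959875), np.float64(229.0580085705953))
```

View pics/w1.png

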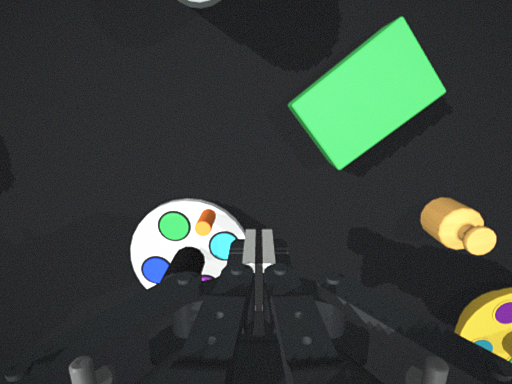

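View pics/t1.png

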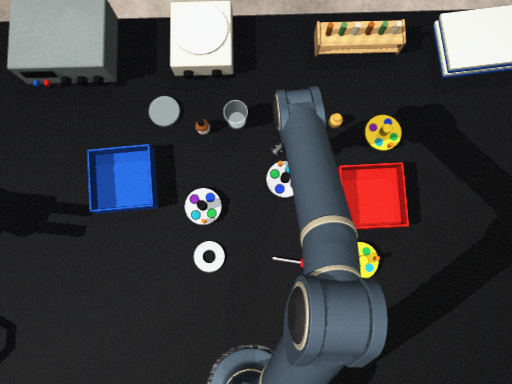

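The wrist view shows the wheel at left, its peg at (205,222) and the knob at (185,262), within a few pixels of where I predicted them. The fingers are to the peg's right, over free bench. Now I'll go down.

```bash
python3 -m jog '[[-0.7,0.2,1.5,0,0,0,0],[-0.6,0.1,2.0,0,0,0,0],[0,0,1.9,0,0,0,0],[0,0,1.2,0,0,0,0],[0,0,0,0,0,0,0]]'
python3 -c "
from h import *
go(624.7,-124.3,205,40)
"
```

```text
time_s: 2.4
eef_pos: [622.8, -137.5, 216.4]
eef_rot: [0.009, 0.941, 0.339, 0.003]
contact_force: [0.7, -0.1, -1.7]
finger_gap: -0.002
t 2.4 pos [ 622.8 -137.5  216.4] head 39.61 to go cm tool [ 0.99 -0.92  1.12] turnz -0.007 tilt err(rotvec xy) [0.0193 0.0003] gap -0.002 F [ 0.7 -0.1 -1.7]
```

```bash
python3 -m jog '[[0.8,-0.4,1.0,0.02,0,0,0],[0,0,0.1,0,0,0,0]]'
python3 -c "
from h import *
go(624.7,-124.3,205,40)
"
```

```text
time_s: 2.57
eef_pos: [626.5, -131.3, 206.2]
eef_rot: [-0.0, 0.941, 0.337, -0.0]
contact_force: [-0.8, 1.0, 0.3]
finger_gap: -0.001
t 2.57 pos [ 626.5 -131.3  206.2] head 39.39 to go cm tool [ 0.3  -0.66  0.12] turnz -0.011 tilt err(rotvec xy) [-0.0003  0.0001] gap -0.001 F [-0.8  1.   0.3]
```

```bash
python3 -m jog '[[0.15,-0.6,0.1,0,0,0,0],[0.1,-0.6,0,0,0,0,0],[0,-0.6,0,0,0,0,0],[0,-0.6,0,0,0,0,0],[0,-0.6,0,0,0,0,0]]'
python3 -c "
from h import *
go(624.7,-124.3,205,40)
d=cam('wrist');cv2.imwrite('pics/w2.png',d['img'])
"
```

```text
time_s: 2.98
eef_pos: [609.8, -104.6, 207.7]
eef_rot: [0.001, 0.942, 0.337, 0.002]
contact_force: [2.5, 0.3, -0.6]
finger_gap: 0.003
t 2.98 pos [ 609.8 -104.6  207.7] head 39.36 to go cm tool [-0.1   2.46  0.28] turnz -0.011 tilt err(rotvec xy) [ 0.0035 -0.0039] gap 0.003 F [ 2.5  0.3 -0.6]
```

View pics/w2.png

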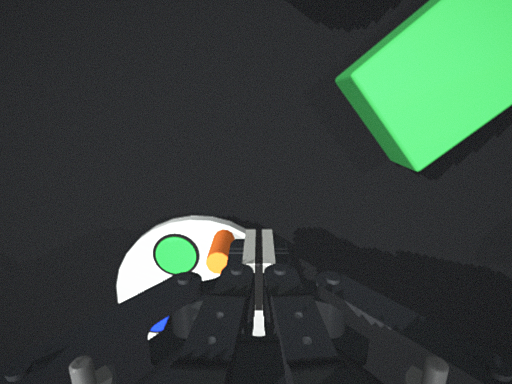

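The peg at (220,250) is now just beside the finger, so I'll keep pushing.

```bash
python3 -m jog '[[0,-0.6,0.1,0,0,0,0],[0,-0.6,0.1,0,0,0,0],[0,-0.6,0,0,0,0,0],[0,-0.6,0,0,0,0,0],[0,-0.6,0,0,0,0,0]]'
python3 -c "
from h import *
go(624.7,-124.3,205,40)
d=cam('wrist');cv2.imwrite('pics/w3.png',d['img'])
"
```

```text
time_s: 3.45
eef_pos: [589.3, -78.6, 206.8]
eef_rot: [0.002, 0.941, 0.337, 0.004]
contact_force: [0.0, -2.0, -0.1]
finger_gap: -0.001
t 3.45 pos [589.3 -78.6 206.8] head 39.43 to go cm tool [-0.17  5.77  0.22] turnz -0.01 tilt err(rotvec xy) [ 0.0064 -0.006 ] gap -0.001 F [ 0.  -2.  -0.1]
```

View pics/w3.png

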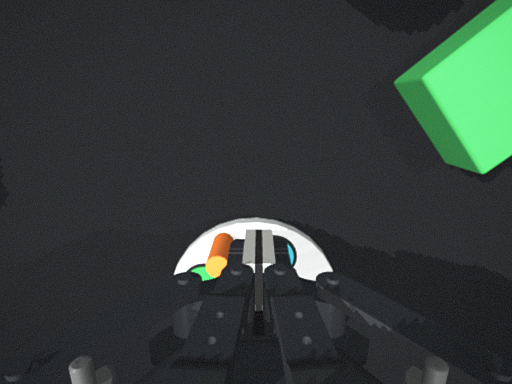

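```bash
python3 -m jog '[[0,-0.6,0.1,0,0,0,0],[0,-0.6,0,0,0,0,0],[0,0.6,-2,0,0,0,0]]'
python3 - <<'E'
from h import *
go(624.7,-124.3,205,40)
for i in range(2):
    d=cam('wrist');cv2.imwrite(f'pics/w4_{i}.png',d['img'])
    hsv=cv2.cvtColor(d['img'],cv2.COLOR_BGR2HSV)
    m=cv2.inRange(hsv,(5,150,100),(17,255,255)); m[:,330:]=0
    k,l,st,c=cv2.connectedComponentsWithStats(m); print([(c[j].round(1),st[j,4]) for j in range(1,k) if st[j,4]>30])
    s=cam('scene'); cv2.imwrite(f'pics/s4_{i}.png',s['img'])
    for _ in range(4): cam('top')
E
```

```text
time_s: 3.75
eef_pos: [581.1, -70.9, 222.3]
eef_rot: [-0.001, 0.941, 0.339, -0.001]
contact_force: [-0.4, -0.3, -0.2]
finger_gap: -0.003
t 3.75 pos [581.1 -70.9 222.3] head 39.6 to go cm tool [-0.04  6.9   1.72] turnz -0.007 tilt err(rotvec xy) [-0.0016  0.0013] gap -0.003 F [-0.4 -0.3 -0.2]
[(array([222.5, 246. ]), np.int32(324))]
[(array([216.7, 246.4]), np.int32(390))]
```

```bash
python3 - <<'E'
import cv2,numpy as np
cv2.imwrite('pics/c4.png',np.vstack([np.hstack([cv2.resize(cv2.imread(f'pics/{n}4_{i}.png'),None,fx=.75,fy=.75) for i in (0,1)]) for n in 'ws']))
E
```

```text
(no output)
```

View pics/c4.png

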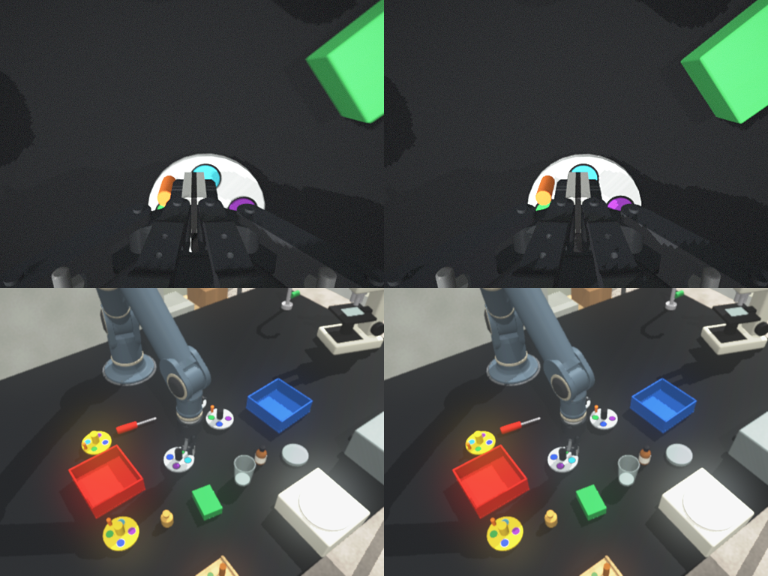

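The peg hardly moved after the push: (222,246) to (217,246) while the arm settled. The scene view's filters also look unchanged, so wheel 1 seems to stick. I'll lift out, confirm, then test wheel 2.

```bash
python3 -m jog '[[0,0.3,-3,0,0,0,0],[0,0,-3,0,0,0,0],[0,0,0,0,0,0,0]]'
python3 - <<'E'
from h import *
from meas import meas
go(421.4,151,280,30)
for i in range(2):
    for n in ['scene','top']:
        d=cam(n); print(n,[o for o in meas(d,n) if np.hypot(o[2][0]-557,o[2][1]+106)<70 or np.hypot(o[2][0]-486,o[2][1]-119)<70])
    cv2.imwrite('pics/t5.png',d['img'])
E
```

```text
time_s: 4.6
eef_pos: [584.9, -75.2, 284.5]
eef_rot: [0.0, 0.941, 0.338, 0.0]
contact_force: [1.2, -0.0, 0.5]
finger_gap: 0.005
t 4.6 pos [584.9 -75.2 284.5] head 39.47 to go cm tool [  1.77 -27.85   0.44] turnz 0.165 tilt err(rotvec xy) [0.0003 0.    ] gap 0.005 F [ 1.2 -0.   0.5]
scene [([282.5, 159.6], 29, [438.2, 122.6]), ([252.4, 215.1], 28, [554.5, -58.4])]
top [([203.6, 220.7], 12, [443.9, 113.7])]
scene [([282.5, 159.6], 29, [438.2, 122.6]), ([252.4, 215.1], 28, [554.5, -58.4])]
top [([203.5, 220.6], 13, [444.0, 114.0])]
```

View pics/t5.png

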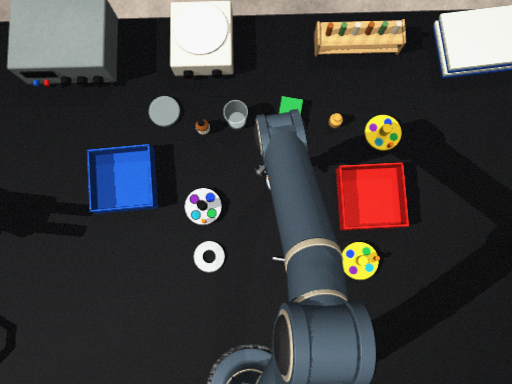

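Wheel 1's peg stands still at about (555,-60), up from (597,-92), which is more than 1 rad of turn. So wheel 1 binds. Next is wheel 2.

```bash
python3 -m jog '[[0.2,-3.4,0,0,0,0.08,0],[0.3,-3.5,0,0,0,0.08,0],[0.7,-3.5,0,0,0,0,0],[0.7,-3.5,0,0,0,0,0],[0.7,-3.5,0,0,0,0,0]]' >/dev/null
python3 -c "
from h import *
go(421.4,151,280,30)"
```

```text
t 5.22 pos [509.7  78.3 272.5] head 28.64 to go cm tool [ -4.28 -10.61  -0.62] turnz -0.024 tilt err(rotvec xy) [-0.0046  0.0187] gap -0.0 F [0.1 0.9 1.2]
```

```bash
python3 -m jog '[[-1.4,-3.2,-0.5,0,0.015,0,0],[-1.4,-3.2,0,0,0,0,0],[-1.2,-2.8,0,0,0,0,0],[0,0,0,0,0,0,0]]' >/dev/null
python3 -c "
from h import *
go(421.4,151,206,30)
d=cam('wrist');cv2.imwrite('pics/w6.png',d['img']);print(proj(d,[443.5,116,50]))"
```

```text
t 5.55 pos [422.7 149.4 274.1] head 29.4 to go cm tool [ 0.03 -0.12  6.81] turnz -0.01 tilt err(rotvec xy) [-0.0109  0.0099] gap -0.0 F [-0.5  0.3 -0. ]
(np.float64(318.5207409332504), np.float64(205.93645386731924))
```

View pics/w6.png

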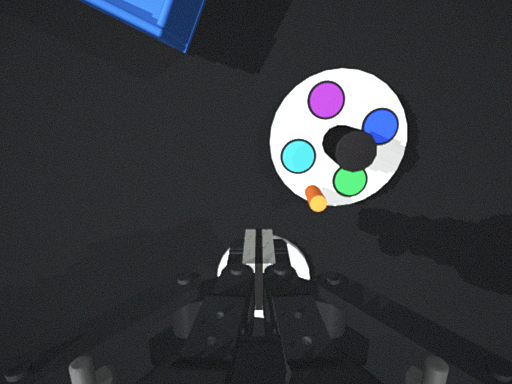

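Wrist view: wheel 2's peg tip is at (317,203), close to the predicted (318,206). The white ring at (265,265) lies clear behind the fingers. Going down.

```bash
python3 -m jog '[[0,0,2.0,-0.01,0.01,0,0],[0,0,2.0,0,0,0,0],[0,0,1.8,0,0,0,0],[0,0,0.8,0,0,0,0],[0,0,0,0,0,0,0]]'
python3 -c "
from h import *
go(421.4,151,206,30)"
```

```text
time_s: 6.02
eef_pos: [426.7, 145.8, 203.9]
eef_rot: [0.001, 0.968, 0.251, 0.001]
contact_force: [-0.0, -0.7, 0.7]
finger_gap: 0.0
t 6.02 pos [426.7 145.8 203.9] head 29.12 to go cm tool [-0.21 -0.72 -0.22] turnz -0.015 tilt err(rotvec xy) [ 0.0023 -0.0011] gap 0.0 F [-0.  -0.7  0.7]
```

```bash
python3 -m jog '[[-0.2,0.6,-0.1,0,0,0,0],[0,0.7,0,0,0,0,0],[0,0.7,0,0,0,0,0],[0,0.7,0,0,0,0,0],[0,0.7,0,0,0,0,0]]'
python3 -m jog '[[0,0.7,0,0,0,0,0],[0,0.7,0,0,0,0,0],[0,0.7,0,0,0,0,0]]'
python3 -c "
from h import *
go(421.4,151,206,30)
from meas import meas
for i in range(3):
        d=cam('top'); print([o for o in meas(d,'top') if np.hypot(o[2][0]-486,o[2][1]-119)<70])
        s=cam('scene');print([o for o in meas(s,'scene') if np.hypot(o[2][0]-486,o[2][1]-119)<70])
        cv2.imwrite(f'pics/t7_{i}.png',np.hstack([cv2.resize(d['img'][150:270,140:300],None,fx=2.4,fy=2.4),cv2.resize(s['img'][110:230,200:360],None,fx=2.4,fy=2.4)]))
"

```

```text
time_s: 6.43
eef_pos: [444.3, 111.7, 206.3]
eef_rot: [0.001, 0.968, 0.251, 0.002]
contact_force: [0.3, -0.4, -0.3]
finger_gap: -0.002
time_s: 6.68
eef_pos: [456.5, 90.3, 207.7]
eef_rot: [0.002, 0.968, 0.25, 0.003]
contact_force: [0.2, -0.8, -0.2]
finger_gap: 0.001
t 6.68 pos [456.5  90.3 207.7] head 28.92 to go cm tool [-0.14 -7.01  0.14] turnz -0.019 tilt err(rotvec xy) [ 0.0046 -0.0056] gap 0.001 F [ 0.2 -0.8 -0.2]
[]
[([282.7, 177.3], 18, [493.4, 81.9])]
[]
[([286.2, 178.5], 20, [502.6, 87.0])]
[]
[([290.6, 179.0], 23, [510.8, 95.3])]
```

View pics/t7_0.png

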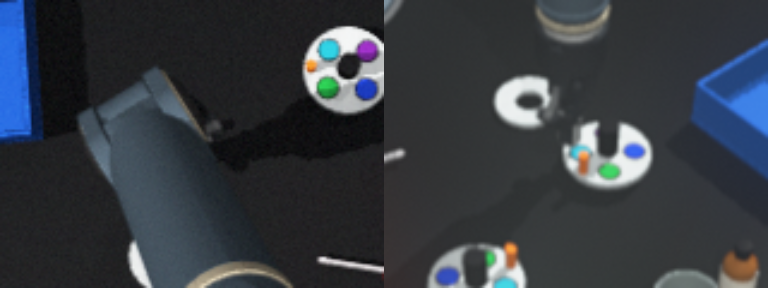

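View pics/t7_2.png

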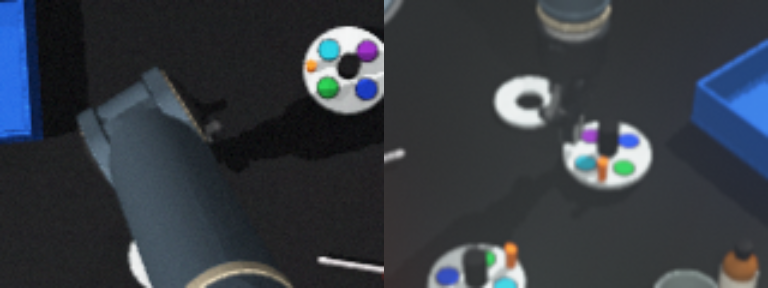

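Wheel 2 coasts: with the arm still, its peg moved (493,82) → (503,87) → (511,95), about 0.1 rad every 0.1 s. So wheel 1, at about (557,-106), is the binding one. I'll lift out and go to it.

```bash
python3 -m jog '[[0,-0.2,-3.5,0,0,0,0],[0,0,-3.8,0,0,0,0],[0,0,-1.5,0,0,0,0]]'
python3 -c "
from h import *
go(557,-105.6,300,60)"

```

```text
time_s: 7.23
eef_pos: [452.1, 94.9, 293.3]
eef_rot: [0.0, 0.968, 0.253, -0.004]
contact_force: [0.4, 0.6, 0.3]
finger_gap: -0.0
t 7.23 pos [452.1  94.9 293.3] head 29.26 to go cm tool [-0.66 22.62 -0.71] turnz -0.536 tilt err(rotvec xy) [-0.002   0.0083] gap -0.0 F [0.4 0.6 0.3]
```

```bash
python3 -m jog '[[-0.1,3.6,0,0,0,-0.11,100],[-0.5,3.7,0,0,0,-0.11,100],[-0.9,3.6,0,0,0,-0.11,100],[-1.3,3.4,0,0,0,-0.11,100],[-1.7,3.3,0,0,0,-0.1,100]]' >/dev/null
python3 -c "
from h import *
go(557,-105.6,300,60)"

```

```text
t 7.65 pos [540.8 -58.2 299.8] head 63.22 to go cm tool [-3.51  3.59 -0.02] turnz 0.056 tilt err(rotvec xy) [ 0.0013 -0.0026] gap 0.707 F [ 0.2 -0.   0.3]
```

```bash
python3 -m jog '[[-1.7,1.7,0,0,0,0.04,100],[-1.4,1.4,0,0,0,0,100],[0,0,0,0,0,0,100]]' >/dev/null
python3 - <<'E'
from h import *
from meas import meas
go(557,-105.6,300,60)
d=cam('wrist');cv2.imwrite('pics/w8.png',d['img']);print(proj(d,[557,-105.6,66]))
s=cam('scene');cv2.imwrite('pics/s8.png',cv2.resize(s['img'][110:300,150:350],None,fx=3,fy=3)); print(meas(s,'scene'))
E
```

```text
t 7.9 pos [ 556.9 -109.4  299.2] head 60.54 to go cm tool [ 0.34 -0.18 -0.08] turnz 0.009 tilt err(rotvec xy) [ 0.0043 -0.0018] gap 0.999 F [ 0.2 -1.1 -0.3]
(np.float64(253.5198943847559), np.float64(202.24532321156533))
[([302.9, 159.9], 32, [472.2, 167.9]), ([159.5, 192.6], 16, [350.8, -214.3]), ([112.9, 210.6], 28, [337.8, -338.8]), ([252.4, 214.9], 32, [554.0, -58.0]), ([348.9, 220.5], 61, [706.9, 126.8]), ([153.2, 292.8], 13, [610.1, -358.8]), ([142.0, 299.4], 9, [610.9, -386.0]), ([144.9, 310.3], 65, [638.2, -392.0]), ([296.3, 374.6], 120, [930.8, -211.7])]
```

View pics/w8.png

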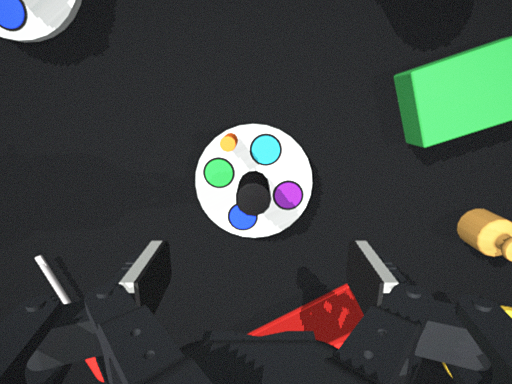

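View pics/s8.png

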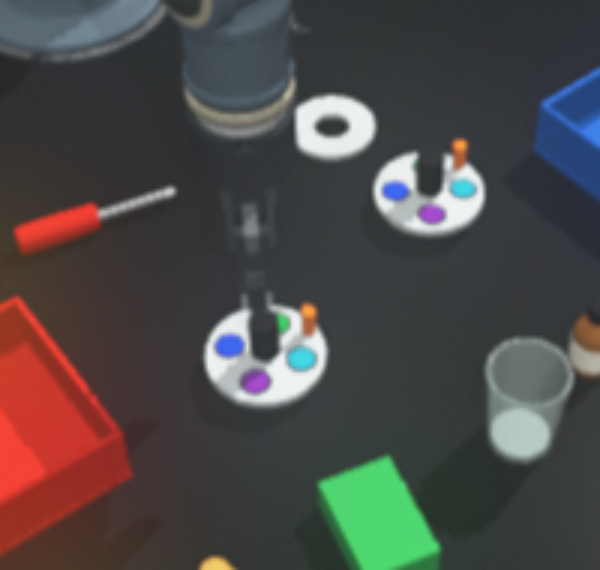

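Wrist view: wheel 1's knob top is at (253,199), predicted (253,202). Its peg at (229,142) is well clear of the jaw axis. Going down to grasp.

```bash
python3 -m jog '[[0.2,-0.1,2.5,0,0,0,100],[0.1,0,2.5,0,0,0,100],[0,0,2,0,0,0,100],[0,0,1,0,0,0,100],[0,0,0,0,0,0,100]]' >/dev/null
python3 - <<'E'
from h import *
go(557,-105.6,206,60)
E
```

```text
t 8.42 pos [556.4 -91.6 218.6] head 61.61 to go cm tool [-1.21  0.71  1.25] turnz 0.028 tilt err(rotvec xy) [ 0.0031 -0.0083] gap 0.999 F [0.3 0.6 0.4]
```

```bash
python3 -m jog '[[-1.1,0.6,0.4,0,-0.008,0.02,100],[-0.1,0.1,0.4,0,0,0,100],[0,0,0,0,0,0,100]]' >/dev/null
python3 - <<'E'
from h import *
go(557,-105.6,206,60)
E
```

```text
t 8.67 pos [ 557.3 -103.5  211.5] head 60.66 to go cm tool [-0.19  0.08  0.55] turnz 0.011 tilt err(rotvec xy) [ 0.0038 -0.001 ] gap 1.001 F [-0.1 -0.   0.4]
```

```bash
python3 -m jog '[[-0.15,0.1,0.5,0,0,0,100],[0,0,0,0,0,0,60],[0,0,0,0,0,0,0],[0,0,0,0,0,0,0]]' 50 >/dev/null
python3 - <<'E'
from h import *
go(557,-105.6,206,60)
d=cam('wrist');cv2.imwrite('pics/w9.png',d['img'])
E
```

```text
t 9.0 pos [ 558.4 -106.5  208.4] head 60.55 to go cm tool [ 0.01 -0.17  0.24] turnz 0.01 tilt err(rotvec xy) [ 0.0083 -0.0022] gap 0.602 F [-0.8  0.1  0.6]
```

View pics/w9.png

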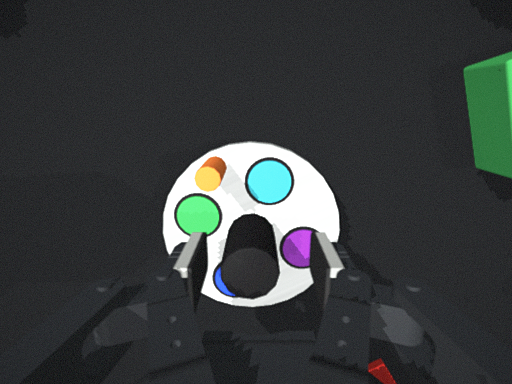

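The jaws straddle the knob at (250,270), with the peg clear at (208,175). I'll finish closing.

```bash
python3 -m jog '[[0,-0.1,0.15,0.008,0,0,0],[0,0,0,0,0,0,0],[0,0,0,0,0,0,0],[0,0,0,0,0,0,0],[0,0,0,0,0,0,0]]' 50 >/dev/null
python3 - <<'E'
from h import *
go(557,-105.6,300,60)
E
```

```text
t 9.47 pos [ 557.3 -105.6  207.3] head 60.57 to go cm tool [ 0.01 -0.03 -9.27] turnz 0.01 tilt err(rotvec xy) [-0.0005 -0.0023] gap 0.292 F [-0.   1.   0.6]
```

```bash
python3 -m jog '[[0,0,-1,0,0,0,0],[0,0,-2,0,0,0,0],[0,0,-2.5,0,0,0,0],[0,0,-2.5,0,0,0,0],[0,0,-2.5,0,0,0,0]]' 60 >/dev/null
python3 - <<'E'
from h import *
go(501,-338,308,60)
d=cam('wrist');cv2.imwrite('pics/w10.png',d['img'])
d=cam('top');cv2.imwrite('pics/t10.png',d['img'])
v,u=np.mgrid[150:240,330:420]
z=d['depth'][v,u].ravel();u=u.ravel();v=v.ravel()
p=np.c_[(u-d['cx'])/d['f']*z,-(v-d['cy'])/d['f']*z,-z,np.ones(len(z))]@np.linalg.inv(d['camera_from_world']).T
q=p[(p[:,2]>52)&(p[:,2]<66)][:,:2]
print(len(q),cv2.minAreaRect(q.astype(np.float32)),q.min(0),q.max(0),(q.min(0)+q.max(0))/2)
E
```

```text
t 9.88 pos [ 553.  -106.1  307.7] head 60.65 to go cm tool [-22.76   6.84  -0.06] turnz 0.011 tilt err(rotvec xy) [-0.0225  0.0053] gap 0.285 F [ 1.1  0.2 -5.4]
574 ((502.84228515625, -338.82269287109375), (170.0868377685547, 171.0783233642578), 1.7431042194366455) [ 416.06428403 -425.46152001] [ 590.04582063 -251.47954712] [ 503.05505233 -338.47053356]
```

View pics/w10.png

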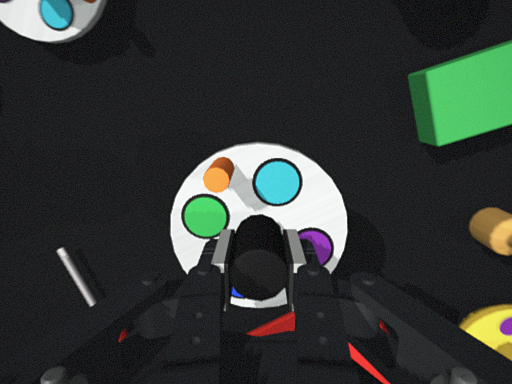

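View pics/t10.png

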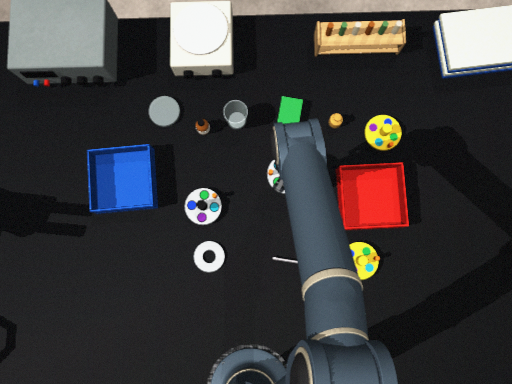

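The wheel is held and lifted; the load reads -5.4 N, which fits 0.5 kg. From the depth rim the bin centre is (503,-339). Carrying it there.

```bash
python3 -m jog '[[-1.5,0.45,0,-0.02,0,0,0],[-2.5,0.75,0,0,0,0,0],[-2.8,0.85,0,0,0,0,0],[-2.8,0.85,0,0,0,0,0],[-2.8,0.85,0,0,0,0,0]]' 60 >/dev/null
python3 -c "
from h import *
go(502.8,-338.8,308,60)"
```

```text
t 10.4 pos [ 525.2 -228.3  306. ] head 61.67 to go cm tool [-10.79   3.28  -0.21] turnz 0.029 tilt err(rotvec xy) [ 0.0009 -0.0018] gap 0.292 F [ 0.7 -0.3 -5.2]
```

```bash
python3 -m jog '[[-2.8,0.85,-0.2,0,0,0.01,0],[-2.8,0.85,0,0,0,0.01,0],[-2.5,0.75,0,0,0,0,0],[-1.2,0.4,0,0,0,0,0],[0,0,0,0,0,0,0]]' 60 >/dev/null
python3 -c "
from h import *
go(502.8,-338.8,213,60)"
```

```text
t 10.82 pos [ 494.9 -337.2  297.4] head 59.8 to go cm tool [0.31 0.89 8.42] turnz -0.004 tilt err(rotvec xy) [-0.0143  0.0058] gap 0.287 F [ 0.1  0.5 -5.5]
```

```bash
python3 -m jog '[[0.3,0.8,1.0,-0.014,0.006,0,0],[0,0,1.8,0,0,0,0],[0,0,1.8,0,0,0,0],[0,0,1.5,0,0,0,0],[0,0,0,0,0,0,0]]' 60 >/dev/null
python3 -c "
from h import *
go(502.8,-338.8,213,60)
d=cam('wrist');cv2.imwrite('pics/w11.png',d['img'])"
```

```text
t 11.23 pos [ 501.9 -334.8  229.3] head 59.85 to go cm tool [-0.31  0.29  1.62] turnz -0.003 tilt err(rotvec xy) [-0.0076 -0.0038] gap 0.287 F [-1.   0.1 -5.3]
```

View pics/w11.png

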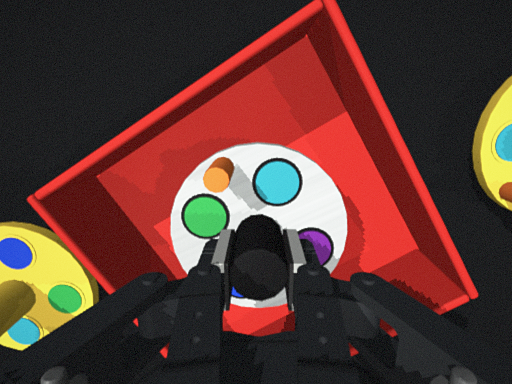

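The wheel at (258,225) hangs inside the red bin, clear of all four walls. Lowering the last 17 mm slowly.

```bash
python3 -m jog '[[-0.2,0.2,0.6,-0.007,-0.004,0,0],[0,0,0.4,0,0,0,0],[0,0,0.2,0,0,0,0],[0,0,0,0,0,0,0]]' 60 
python3 -c "
from h import *
go(502.8,-338.8,212,60)"
```

```text
time_s: 11.62
eef_pos: [505.0, -335.4, 219.3]
eef_rot: [0.002, 0.866, 0.501, 0.002]
contact_force: [-0.4, 1.2, -4.6]
finger_gap: 0.292
t 11.62 pos [ 505.  -335.4  219.3] head 60.09 to go cm tool [-0.41 -0.02  0.73] turnz 0.001 tilt err(rotvec xy) [ 0.0043 -0.0012] gap 0.292 F [-0.4  1.2 -4.6]
```

```bash
python3 -m jog '[[-0.2,0,0.35,0.004,0,0,0],[0,0,0.2,0,0,0,0],[0,0,0.15,0,0,0,0],[0,0,0,0,0,0,0]]' 60 
python3 -c "
from h import *
go(502.8,-338.8,212,60)"
```

```text
time_s: 11.95
eef_pos: [504.5, -337.7, 213.4]
eef_rot: [0.001, 0.866, 0.501, 0.001]
contact_force: [0.5, 0.8, -4.7]
finger_gap: 0.288
t 11.95 pos [ 504.5 -337.7  213.4] head 60.07 to go cm tool [-0.18 -0.09  0.14] turnz 0.001 tilt err(rotvec xy) [ 0.0033 -0.0009] gap 0.288 F [ 0.5  0.8 -4.7]
```

```bash
python3 -m jog '[[0,0,0.15,0,0,0,0],[0,0,0.15,0,0,0,0],[0,0,0,0,0,0,0]]' 60 
python3 -c "
from h import *
go(502.8,-338.8,212,60)"
```

```text
time_s: 12.2
eef_pos: [505.1, -337.9, 212.9]
eef_rot: [0.002, 0.866, 0.5, 0.001]
contact_force: [0.5, 0.8, -5.5]
finger_gap: 0.288
t 12.2 pos [ 505.1 -337.9  212.9] head 60.04 to go cm tool [-0.19 -0.15  0.09] turnz 0.001 tilt err(rotvec xy) [ 0.0043 -0.0001] gap 0.288 F [ 0.5  0.8 -5.5]
```

```bash
python3 -m jog '[[0,0,0.3,0,0,0,0],[0,0,0.2,0,0,0,0],[0,0,0,0,0,0,0]]' 60 

```

```text
time_s: 12.45
eef_pos: [505.8, -338.0, 213.0]
eef_rot: [0.003, 0.866, 0.5, 0.0]
contact_force: [-0.6, 0.3, -5.5]
finger_gap: 0.287
```

```bash
python3 -m jog '[[-0.1,-0.1,0.5,0,0,0,0],[0,0,0,0,0,0,0]]' 60 
python3 -c "
from h import *
go(502.8,-338.8,212,60);print(r.sense()['joint_velocities'])
d=cam('scene');cv2.imwrite('pics/s12.png',cv2.resize(d['img'][170:350,60:260],None,fx=3,fy=3))"
```

```text
time_s: 12.62
eef_pos: [506.5, -338.2, 213.6]
eef_rot: [0.005, 0.866, 0.5, 0.002]
contact_force: [0.7, -0.4, -6.0]
finger_gap: 0.29
t 12.62 pos [ 506.5 -338.2  213.6] head 60.0 to go cm tool [-0.24 -0.3   0.16] turnz -0.0 tilt err(rotvec xy) [0.0103 0.0023] gap 0.29 F [ 0.7 -0.4 -6. ]
[-0.005621   -0.0286364  -0.00596206 -0.02460315 -0.01179071  0.01249826
  0.00403064]
```

View pics/s12.png

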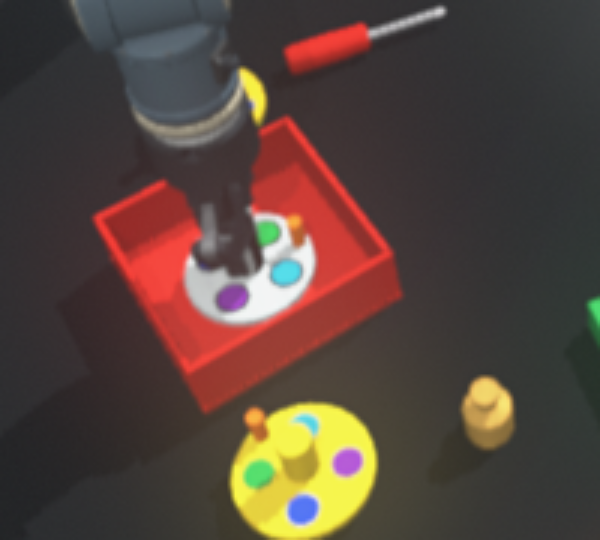

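```bash
python3 - <<'E'
from h import *
p,m,s=pose(); print(np.round(s['q'],3)); print(np.round(s['joint_torque'],1), s['contact_force'],s['torque'])
d=cam('scene')
for (u,v) in [(250,315),(300,255),(205,295),(235,320)]:
    a,b=60+u/3,170+v/3; print((u,v),world_depth(d,a,b).round(1))
print('free disc',[world_depth(d,*proj(d,[486+dx,119+dy,22])).round(1)[2] for dx,dy in [(25,0),(25,25),(0,40),(30,-25)]])
w=cam('wrist')
for (u,v) in [(190,180),(240,150),(330,200),(300,180),(110,120),(400,200)]: print((u,v),world_depth(w,u,v).round(1))
E
```

```text
[ 0.762  0.605 -0.331  1.841  0.285  0.73  -0.249]
[  0.5 -52.1  -4.  -17.4   0.    0.3  -0. ] [ 1.2023298  -0.93200572 -4.26267077] [ 0.00385847 -0.02218517  0.01672958]
(250, 315) [ 552.5 -356.5   30.7]
(300, 255) [ 523.2 -300.5   27.9]
(205, 295) [ 514.5 -376.9   28.2]
(235, 320) [ 547.2 -367.3   26.6]
free disc [np.float64(23.0), np.float64(27.9), np.float64(23.2), np.float64(20.2)]
(190, 180) [ 493.2 -294.5   27. ]
(240, 150) [ 524.4 -294.2   26. ]
(330, 200) [ 552.8 -341.6   28.3]
(300, 180) [ 544.  -323.6   28.1]
(110, 120) [ 490.5 -254.7   60.5]
(400, 200) [ 583.4 -356.    36.9]
```

The disc face reads z about 27 in both cameras, which is the 5 mm floor plus 22, so it's down even though the force reading hasn't eased. A drop of up to 1 mm would do no harm. Releasing.

```bash
python3 -m jog '[[0,0,0,0.01,0,0,40],[0,0,0,0,0,0,70],[0,0,0,0,0,0,70],[0,0,0,0,0,0,70]]' 
python3 -c "
from h import *
go(502.8,-338.8,320,60)
d=cam('wrist');cv2.imwrite('pics/w13.png',d['img'])"
```

```text
time_s: 13.1
eef_pos: [507.2, -339.3, 211.9]
eef_rot: [0.001, 0.866, 0.5, -0.0]
contact_force: [-0.6, 0.2, -0.5]
finger_gap: 0.699
t 13.1 pos [ 507.2 -339.3  211.9] head 59.97 to go cm tool [ -0.19  -0.39 -10.81] turnz -0.001 tilt err(rotvec xy) [0.0016 0.0017] gap 0.699 F [-0.6  0.2 -0.5]
```

View pics/w13.png

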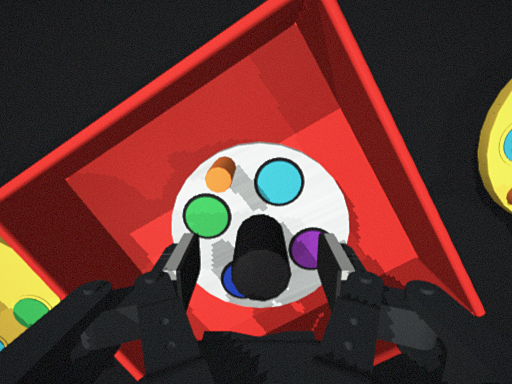

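The jaws are clear on both sides of the knob at (262,270), and the wheel stands in the bin. Going straight up.

```bash
python3 -m jog '[[0,0,-2,0,0,0,70],[0,0,-3,0,0,0,70],[0,0,-3.5,0,0,0,70],[0,0,-3.5,0,0,0,70],[0,0,-3.5,0,0,0,70]]' 
python3 -m jog '[[-3,2,-1,0,0,0,70],[-3,2,-1,0,0,0,70],[-3,2,-1,0,0,0,70],[-3,2,-1,0,0,0,70],[-3,2,-1,0,0,0,70]]' 
python3 -m jog '[[-3,2,0,0,0,0,70],[-3,2,0,0,0,0,70],[-2,1,0,0,0,0,70],[0,0,0,0,0,0,70]]' 
python3 - <<'E'
from h import *
for n in ['top','scene']:
    d=cam(n);cv2.imwrite(f'pics/{n}14.png',d['img'])
    g=d['img']
    if n=='top':
        wh=((g.min(2)>90)*255).astype(np.uint8)
        for (x,y,h) in [(505,-339,27),(486,119,22)]:
            u,v=map(int,proj(d,[x,y,h])); m=np.zeros(wh.shape,np.uint8); m[v-23:v+24,u-23:u+24]=wh[v-23:v+24,u-23:u+24]
            c=max(cv2.findContours(m,cv2.RETR_EXTERNAL,cv2.CHAIN_APPROX_NONE)[0],key=cv2.contourArea); c=cv2.convexHull(c); e=cv2.fitEllipse(c); print(e,plane(d,*e[0],h).round(1))
E
```

```text
time_s: 13.57
eef_pos: [504.6, -338.5, 361.4]
eef_rot: [-0.009, 0.866, 0.5, -0.006]
contact_force: [0.1, -0.6, 0.3]
finger_gap: 0.704
time_s: 13.98
eef_pos: [522.8, -513.9, 422.9]
eef_rot: [-0.004, 0.861, 0.508, -0.001]
contact_force: [0.6, -0.1, -0.5]
finger_gap: 0.703
time_s: 14.32
eef_pos: [524.3, -620.7, 423.5]
eef_rot: [-0.001, 0.864, 0.504, -0.003]
contact_force: [-1.4, 0.2, -1.7]
finger_gap: 0.703
((371.55084228515625, 194.27734375), (36.6708869934082, 37.9947395324707), 114.61808013916016) [ 508.5 -341.1   27. ]
((202.58522033691406, 205.94943237304688), (36.563934326171875, 37.211788177490234), 61.632164001464844) [485.9 118.9  22. ]
```

View pics/top14.png

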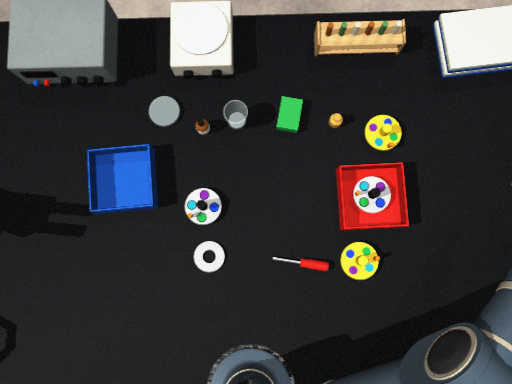

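View pics/scene14.png

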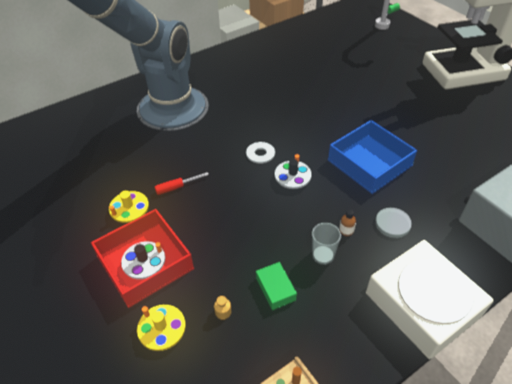

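The binding wheel stands upright in the red bin at top-view (372,194), about 6 mm from the bin centre. The free wheel is at (203,206), where it started, and the arm is well clear. Handing in.

```bash
python3 -c "
from bench import r
print(r.job_done())"
```

```text
the job is handed in; nothing more can be done
None
```

The binding wheel is standing upright in the red repair bin, and the good one is still where it started. I handed the job in at about 14.5 s of the 48 s allowed; no verdict is reported.

- **Finding the bad wheel:** I pushed each disc round by its orange peg, more than 1 rad each, with both wheels still on the bench. The wheel at about (557, -106) mm stopped as soon as it was no longer pushed. The one at about (486, 119) mm kept coasting.
- **Binding wheel:** I lifted it by its knob, set it down in the red bin and released it. The last top view puts its axle at about (508, -341) mm, roughly 6 mm from the bin centre at (503, -339). It looks upright in the last pictures.
- **Good wheel:** its last measured position is within 1 mm of where it started.
- **Robot:** the arm is well clear of everything.

**One check disagreed:** as I set the wheel down, the force reading still showed its full weight (about -5.5 N). The arm had stopped going lower, and both cameras put the disc face at about 27 mm, which is the right height for a wheel on the bin floor. I released it on that basis, and it stayed put.

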